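Shim the rocking balance

ROBOT

A 6-joint arm with a two-finger parallel gripper is mounted at the origin on the work surface. World frame = base frame: x ahead of the robot, y to its left, z up, the work surface at z = 0. Lengths are in mm, angles in rad, forces in N, time in s.
With the tool pointing down it reaches from about 350 to 875 mm from the base axis. Payload 4.2 kg.
Tool frame: the origin (TCP) lies midway between the tips of the shut fingers; the grasp point (between the pads) lies 19 mm behind it; x points along the fingers, y is the direction in which the jaws open and shut, and the axes are right-handed (so a half turn about x gives the same grasp; the last joint's range is limited). The gripper opens to 85 mm and grips with 20 to 120 N. Pads are 22 mm wide; open, the fingers measure 114 mm over their backs; the gripper's body (76 mm by 85 mm) begins 54 mm behind the grasp point. The pads swing forward as they close: fully open they stand 13 mm farther back than shut.
Start: joints at [-0.868, 0.385, 0.008, 0, -1.194, -0.259], TCP at [268.371, -564.426, 231.312] pointing down, gripper open.
Joint ranges: [-3.14, 3.14], [-1.21, 2.06], [-1.07, 1.41], [-3.16, 2.05], [-2.99, -0.16], [-3.1, 3.1]. Speed limits (rad/s): [2.79, 2.79, 3.14, 3.14, 3.14, 3.14].

INTERFACE

Orientations are given as a unit quaternion [x, y, z, w].
In Python, from bench import readout, imaging, arm gives the robot as it stands.
- The arm moves only by the tool arm_command, never from a script. Its argument "increments" is a list of rows, each a list of 3 entries, a list of its own where there are three numbers: the turn, a rotation vector about the world's x, y, z in degrees, then the shift along the world's x, y, z in mm, then the closure, from 0 (fully open) to 1 (shut). In form: [[[ax, ay, az], [tx, ty, tz], fingers], ...]. A call has exactly 5 rows; each row is the pose to reach, as a shift and turn from the pose measured when the call began; what a row does not reach only later rows make up. A row lasts 1/10 s, in which the tool goes at most 50 mm and 8.59 degrees, less where a joint would pass 70% of its speed; a pose out of reach is approached as far as the arm can. A call with a gripper value outside its range is refused whole. The fingers move at their own pace and stop on an object; the grip force is fixed at half the most. Time passes only in rows, so rows that repeat a pose let the fingers close, or fill a call up. It gives the time, the measured TCP pose, the force and the opening at its end, in the units of the state.
- readout.read_state(): the state, without advancing time (a new reading comes with each control period).
- imaging.get_image(name): name is "side" or "top" or "wrist"; returns (picture, depth): 400x640x3 uint8, blue, green, red; 400x640 float32, mm along the optical axis (not along the pixel's ray), 0 where there is no reading.
- imaging.camera_info(name): a dict with "vfov" (degrees; the focal length in pixels is half the picture's height over the tangent of half this angle, whatever the lens; pixels are square), "cx", "cy" (the principal point, pixels), "D" ([k1, k2, p1, p2, k3] as OpenCV has them; the pictures are not rectified), "eye" and "rotation" of the camera in the world; the wrist camera has in their place "T_tool_cam" (4x4, takes a point from camera to tool coordinates, whose origin is the TCP and whose axes are the tool frame's). Camera axes: x right, y down, z forward; pixel columns grow to the right and rows downward; lengths in mm; the calibration is good to about 2 mm. A picture is of the moment at which its call begins: read the wrist's pose just before it. camera_info takes no time and is no camera call.
- arm.job_done(): hands the job in, once; it reports no verdict.
The state is a dict: "clock": time; "joints": joint angles; "joint_vel": joint speeds; "joint_efforts": joint torques, N m; "position": TCP position; "ee_rot": TCP orientation; "contact_force": force on the tool from outside, world axes, zero at the start; "wrist_torque": the same for the moment, N m; "gripper_width": finger opening in mm.
Only numpy, scipy, OpenCV 4.12 (cv2) and the standard library are available. Lean on these libraries where they do the work, as an engineer would, in place of code of your own. Each camera call takes 0.05 s, during which the arm holds its last target. There are 200 camera calls.

TASK

The laboratory balance rocks because its foot at the corner near the robot, on the robot's left, hangs clear of the bench. Without picking anything up, push the rubber wedge, thin edge first, under that foot until it is snug and the rocking stops, but do not jack the balance up or shove it out of its place. Then press firmly down (about 10 N) with the fingertips on the round lug above that foot for about a second to prove that it no longer rocks, and let go; leave the wedge in place and everything else where it is.

Things in the scene. Friction and masses are not known exactly. Their poses are not given: they have to be found in the camera images.
- balance: low white balance, loose, about 3 kg; housing 220 (x) x 160 (y) mm, 24 to 66 mm up; steel pan on top, to 77 mm. Origin: on the bench under its middle; -x: display side, towards the robot; +y: robot's left. Lugs 34 mm across at x +-80, y +-110 mm, each over a ball foot; the foot at x -80, y +110 hangs 7 to 12 mm clear of the bench. Over about 3 N down on that lug rocks it if not shimmed
- foot_ball (a point): centre of the hanging black rubber ball foot, radius 10 mm, on a thin stem under the lug at x -80, y +110 mm of the balance. It does not move within the balance
- lug_top (a point): centre of the flat top of the round grey lug above the hanging foot, 34 mm across, 12 mm thick, top 46 mm above the bench: the place to press
- wedge: grey rubber wedge, loose, flat on the bench left of the hanging foot and facing it roughly; 80 (x) x 50 (y) mm, about 100 g. Origin: centre of the underside; +x points to the thin edge (2 mm high, at x +40); the upright butt (x -40) is 20 mm high, the top slopes evenly between. Slides at about 1 N; once it jams under the foot the push rises quickly past 5 N, and friction then keeps it there
- ramp: the sloping top of the wedge: origin at its middle, 11 mm above the bench; z square to the slope, outward; x down the slope to the thin edge. The ball just touches when its centre is 10 mm above this plane
- block: flat rectangular grey rubber block, 60 x 40 x 16 mm, not a wedge, loose, to be left alone; origin at the middle of its underside
- weight: steel knob weight, 38 mm across, 54 mm tall, loose, to be left alone; origin at the middle of its underside
- jar: brown glass jar with cap, 52 mm across, 75 mm tall, loose, to be left alone; origin at the middle of its underside
- dish: round flat glass dish, 70 mm across, 16 mm tall, loose, to be left alone; origin at the middle of its underside
- beaker: glass beaker, 64 mm across, 85 mm tall, loose, to be left alone; origin at the middle of its underside
- driver: screwdriver lying down, 170 mm long, loose, to be left alone; origin at the underside, near its middle, handle to -x
- tipbox: grey plastic tip box, 85 x 120 x 50 mm, loose, to be left alone; origin at the middle of its underside
Not all that is in view belongs to the job. What is shaped like the wedge but orange is not meant.

How it is judged (in metres and radians):
On the way, in this order (a step that is already met when the one before it is completed fails the run):
1. the wedge lies snug under the hanging foot, the balance still level and not touched by the fingers (z of foot_ball in the frame of ramp below 0.0115 m and x of foot_ball in the frame of ramp between -0.04 and 0.036 m and y of foot_ball in the frame of ramp between -0.022 and 0.022 m and height (world z) of wedge below 0.004 m and angle between balance's own z axis and vertical below 0.012 rad and contact force between the fingers and balance below 0.1 N), for 0.2 s.
2. the lug above that foot is pressed down with more than 5 N for 0.3 s and the balance does not rock (contact force between the fingers and lug above 5 N and angle between balance's own z axis and vertical below 0.016 rad), for 0.3 s.
At the end, for the whole second after the job is handed in: the wedge lies flat on the bench with its slope under the hanging foot, within 1.5 mm of touching it and the foot's middle at most 22 mm off the wedge's centre line; the balance tilts less than 0.012 rad; both are at rest (z of foot_ball in the frame of ramp below 0.0115 m and x of foot_ball in the frame of ramp between -0.04 and 0.036 m and y of foot_ball in the frame of ramp between -0.022 and 0.022 m and height (world z) of wedge below 0.004 m and angle between balance's own z axis and vertical below 0.012 rad and linear speed of each of balance, wedge below 0.01 m/s and angle between wedge's own z axis and vertical below 0.05 rad).
It fails at once if the wedge is lifted or carried (height (world z) of wedge above 0.015 m).
It fails at once if the balance is lifted (height (world z) of balance above 0.02 m).
It fails at once if the balance is shoved more than 25 mm (distance of balance from where it was at the start of the episode above 0.025 m).
It fails at once if a bystander is moved more than 30 mm (distance of any of block, weight, jar, dish, beaker, driver, tipbox from where it was at the start of the episode above 0.03 m).
It also fails if it takes over 67 s, if anything falls off the work surface, if the arm or the gripper's body presses on something with over 40 N, if the wrist force passes 120 N, or if a joint passes its speed limit or range.

## Working session

There is one attempt and no reset: what is moved stays moved. The work goes in short steps, Python scripts to look and compute and a tool call to move; the robot and the scene stay as the last step left them, time stands still between calls to the robot, and variables do not carry over. Pictures are saved under pics/ and viewed, about 8 in all and at most 12, crops included, and the job is handed in when it is done.

Besides the shell and the picture viewer there is one more tool, called in YAML: its name, and indented under it one key for each argument. arm_command: Moves the arm, as the interface text tells. Its arguments: {"type":"object","properties":{"increments":{"type":"array","items":{"type":"array"}}},"required":["increments"]}

```bash
mkdir -p pics; ls
cat > h.py <<'E'
import numpy as np, cv2
from bench import readout, imaging, arm
from scipy.spatial.transform import Rotation as R
def cam(n):
    i=imaging.camera_info(n); f=200/np.tan(np.radians(i["vfov"]/2))
    K=np.array([[f,0,i["cx"]],[0,f,i["cy"]],[0,0,1]]); D=np.array(i["D"],float)
    if "eye" in i: 
        Rm=np.array(i["rotation"],float)
        if Rm.size==4: Rm=R.from_quat(Rm).as_matrix()
        return K,D,Rm,np.array(i["eye"],float)
    s=readout.read_state(); T=np.array(i["T_tool_cam"]); Rt=R.from_quat(s["ee_rot"]).as_matrix()
    return K,D,Rt@T[:3,:3],Rt@T[:3,3]+np.array(s["position"])
def rays(c,px):
    K,D,Rm,e=c
    p=cv2.undistortPoints(np.array(px,float).reshape(-1,1,2),K,D).reshape(-1,2)
    return np.c_[p,np.ones(len(p))]@Rm.T
def onplane(c,px,z):
    d=rays(c,px); return c[3]+d*((z-c[3][2])/d[:,2])[:,None]
def pts(c,px,depth):
    d=rays(c,px); q=np.array(px).astype(int); return c[3]+d*depth[q[:,1],q[:,0]][:,None]
def proj(c,P):
    K,D,Rm,e=c
    return cv2.projectPoints(np.array(P,float).reshape(-1,1,3),cv2.Rodrigues(Rm.T)[0],-Rm.T@e,K,D)[0].reshape(-1,2)
E
python3 - <<'E'
from h import *
for n in("top","side","wrist"):
    i=imaging.camera_info(n); c=cam(n); im,d=imaging.get_image(n)
    cv2.imwrite(f"pics/{n}0.png",im); np.savez(f"pics/{n}0.npz",im=im,d=d,K=c[0],D=c[1],R=c[2],e=c[3]); print(n,{k:i[k] for k in i if k!='D'})
print(readout.read_state())
E
```

```text
pics
top {'vfov': 44.09300223676503, 'cx': 319.6279248199718, 'cy': 201.6716248011599, 'eye': array([ 418.62919865,  -66.71946103, 1167.17829613]), 'rotation': array([-0.70119282,  0.70949851, -0.04689034,  0.05236209])}
side {'vfov': 46.53033049379634, 'cx': 315.12355711299944, 'cy': 196.25787069254451, 'eye': array([1050.53801445, -778.42515765,  663.06473023]), 'rotation': array([ 0.84317459,  0.26729979, -0.13729515, -0.44582225])}
wrist {'vfov': 67.86660430787605, 'cx': 319.1762030750588, 'cy': 199.69858696548087, 'T_tool_cam': array([[-1.17411626e-03, -3.08782606e-01,  9.51131917e-01,
        -1.41727610e+02],
       [ 9.99999310e-01, -3.20850204e-04,  1.13027695e-03,
        -2.40748843e-01],
       [-4.38389935e-05,  9.51132588e-01,  3.08782770e-01,
        -7.90025909e+01],
       [ 0.00000000e+00,  0.00000000e+00,  0.00000000e+00,
         1.00000000e+00]])}
{'clock': 0.15, 'joints': array([-8.68367695e-01,  3.85334094e-01,  6.94751346e-03, -3.40122427e-04,
       -1.19398286e+00, -2.58596557e-01]), 'joint_vel': array([-0.00064137, -0.00143773,  0.00487598,  0.0012593 ,  0.00084423,
       -0.00059146]), 'joint_efforts': array([-5.84168611e-04, -3.92679441e+01,  1.88582933e+01,  4.18862030e+00,
       -3.36986515e-03, -1.14966767e-06]), 'position': array([ 268.20116236, -564.049276  ,  230.50534548]), 'ee_rot': array([-0.15504538,  0.68993427,  0.15613512,  0.68961834]), 'contact_force': array([0.31900786, 0.27219069, 0.11873151]), 'wrist_torque': array([0.02009058, 0.01886906, 0.03321365]), 'gripper_width': 85.28984307682211}
```

View pics/top0.png

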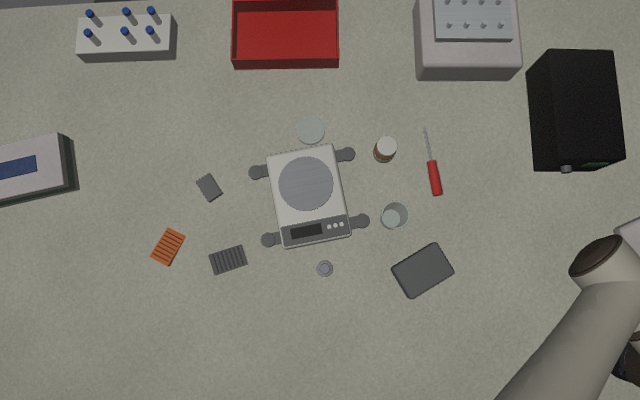

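View pics/side0.png

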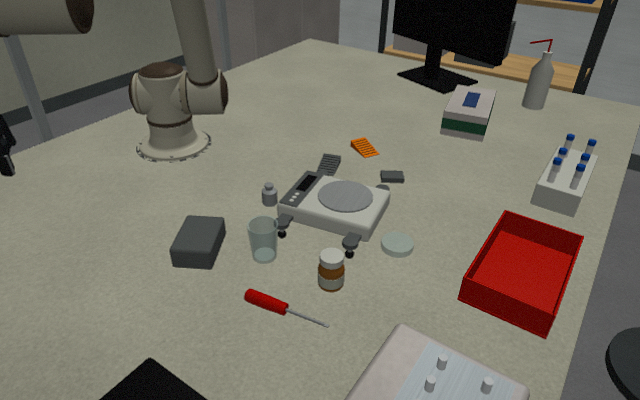

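Top view: the hanging lug is at about (268,240), the grey ribbed wedge at (228,260), the plain block at (209,187) and the orange decoy at (168,247). The steel weight at (325,268) is near the display side. Next I'll measure these.

Run:
```python
from h import *
z=np.load("pics/top0.npz"); c=(z["K"],z["D"],z["R"],z["e"]); im,d=z["im"],z["d"]
v,u=np.mgrid[0:400,0:640]; P=pts(c,np.c_[u.ravel(),v.ravel()],d).reshape(400,640,3)
print("bench z", np.median(P[300:350,100:300,2]))
g=cv2.cvtColor(im,cv2.COLOR_BGR2GRAY); sat=im.max(2).astype(int)-im.min(2)
def comp(x0,y0,x1,y1,th,name,zz):
    m=np.zeros_like(g); m[y0:y1,x0:x1]=(g[y0:y1,x0:x1]<th)*255
    m=cv2.morphologyEx(m,cv2.MORPH_CLOSE,np.ones((5,5)))
    n,l,s,ce=cv2.connectedComponentsWithStats(m); k=1+s[1:,4].argmax(); m=(l==k)
    cs=cv2.findContours(m.astype(np.uint8),0,1)[0][0].reshape(-1,2).astype(float)
    W=onplane(c,cs,zz)[:,:2]; r=cv2.minAreaRect(W.astype(np.float32)); print(name,s[k],ce[k],"rect",r, cv2.boxPoints(r).round().tolist())
    q=P[m]; A=np.c_[q[:,:2]-q[:,:2].mean(0),np.ones(len(q))]; print("  plane",np.linalg.lstsq(A,q[:,2],rcond=None)[0],q[:,2].min(),q[:,2].max())
print("g bench",np.median(g[300:350,100:300]), "wedge",g[260,228],"lug",g[240,268])
comp(200,235,256,285,105,"wedge",10); comp(190,165,228,208,105,"block",16)
for n,(x,y) in dict(A=(268,240),B=(258,172),C=(348,154),D=(362,221)).items():
    print("lug",n,onplane(c,[(x,y)],46)[0], P[y,x])
for n,(x,y) in dict(weight=(325,268),jar=(386,148),dish=(310,130),beaker=(394,214)).items(): print(n,P[y,x])
crop=cv2.resize(im[140:300,180:390],None,fx=3.8,fy=3.75,interpolation=cv2.INTER_CUBIC); cv2.imwrite("pics/crop1.png",crop)
```

```text
bench z 1.1708736057445321
g bench 138.0 wedge 59 lug 91
wedge [208 245  40  30 763] [227.66055046 259.3197903 ] rect ((448.7452697753906, 158.43283081054688), (51.266822814941406, 83.61215209960938), 17.940114974975586) [[411.0, 190.0], [437.0, 111.0], [486.0, 127.0], [460.0, 206.0]]
  plane [-1.72342575 -2.4297531  22.76232453] -1.6114730006777336 1167.1782961261652
block [196 173  27  30 438] [208.88812785 187.36073059] rect ((619.717041015625, 204.60467529296875), (64.05011749267578, 41.27977752685547), 32.7647819519043) [[582.0, 205.0], [604.0, 170.0], [658.0, 205.0], [635.0, 239.0]]
  plane [-0.47142101 -1.70913771 19.22031514] -2.5471529189021567 1167.1782961261652
lug A [490.67638626  59.44948458  46.        ] [490.44952374  59.05220322  49.53037147]
lug B [648.4952419   83.23833005  46.        ] [648.52873691  83.2601812   45.83662713]
lug C [ 688.40275028 -126.16150456   46.        ] [ 688.61259913 -126.20774276   45.12786865]
lug D [ 531.51841944 -155.04005756   46.        ] [ 530.94112865 -154.58840533   51.7334607 ]
weight [426.07886042 -69.31979324  51.27902578]
jar [ 695.14631744 -211.68119795   72.12793435]
dish [755.09641756 -37.54811871  19.48646531]
beaker [ 551.12607265 -234.32963612    6.803276  ]
```

View pics/crop1.png

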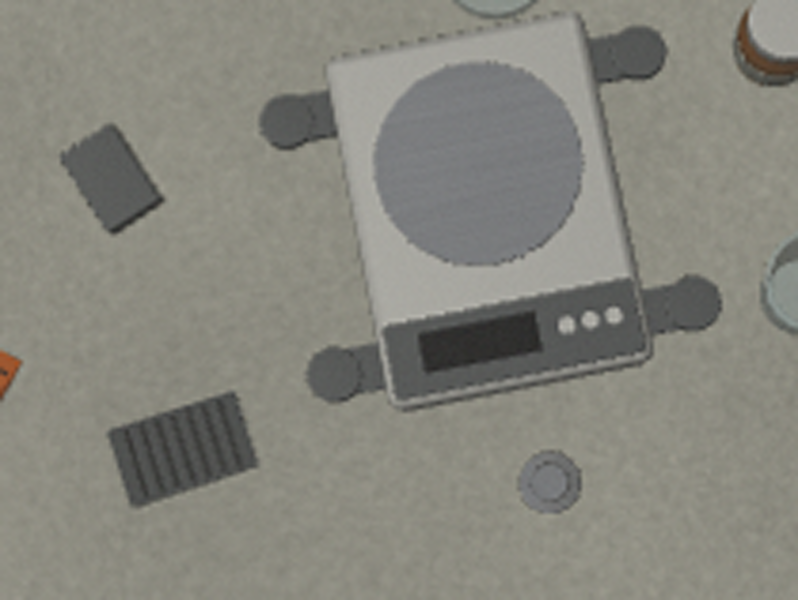

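Run:
```python
from h import *
z=np.load("pics/top0.npz"); c=(z["K"],z["D"],z["R"],z["e"]); im,d=z["im"],z["d"]
v,u=np.mgrid[0:400,0:640]; P=pts(c,np.c_[u.ravel(),v.ravel()],d).reshape(400,640,3)
ok=d>0
g=cv2.cvtColor(im,cv2.COLOR_BGR2GRAY)
def fit(m):
    q=P[m&ok]; q=q[abs(q[:,2]-np.median(q[:,2]))<25]; m0=q.mean(0); s=np.linalg.lstsq(np.c_[q[:,:2]-m0[:2],np.ones(len(q))],q[:,2],rcond=None)[0]; return m0,s,len(q)
for n,(x0,y0,x1,y1) in dict(wedge=(208,245,248,275),block=(196,173,223,203),bench=(200,280,260,320)).items():
    m=np.zeros_like(ok); m[y0:y1,x0:x1]=True
    if n!="bench": m&=g<100
    print(n,fit(m))
h=np.array([.313,-.95])
s=readout.read_state(); M=R.from_quat(s["ee_rot"]).as_matrix(); print(M.round(3))
print("yaw of tool z",np.degrees(np.arctan2(M[1,2],M[0,2])))
zs=np.load("pics/side0.npz"); cv2.imwrite("pics/s1.png",cv2.resize(zs["im"][130:250,220:420],None,fx=4,fy=4,interpolation=cv2.INTER_CUBIC))
```

```text
wedge (array([448.5896768 , 157.58950807,  12.20455429]), array([-0.06984819,  0.21771008, 12.20455429]), 746)
block (array([619.00607039, 204.06873433,  16.69038564]), array([ 0.05028567, -0.02313251, 16.69038564]), 426)
bench (array([355.09222583, 154.82099739,   1.14558135]), array([-0.00221455, -0.00145919,  1.14558135]), 2393)
[[-0.001 -0.429  0.903]
 [ 0.001  0.903  0.429]
 [-1.     0.002 -0.   ]]
yaw of tool z 25.42252427567734
```

View pics/s1.png

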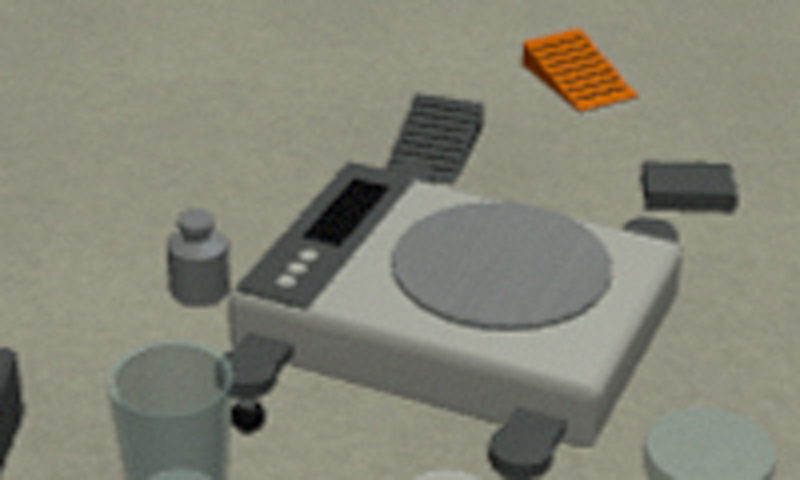

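Confirmed: the grey wedge's slope falls toward the foot, heading about -72°. Side crop: orange decoy at (580,70), plain block at (690,187), wedge at (435,140). The foot is at about (491,59). I'll go to a standoff behind the butt.

arm_command:
  increments:
    - [[0,0,8],[10,45,0],0.82]
    - [[0,0,16],[20,90,0],0.82]
    - [[0,0,24],[30,135,0],0.82]
    - [[0,0,32],[40,180,0],0.82]
    - [[0,0,40],[50,225,0],0.82]

```text
clock: 0.65
position: [318.0, -337.3, 230.2]
ee_rot: [-0.383, 0.594, 0.384, 0.594]
contact_force: [0.4, 0.1, 0.2]
gripper_width: 15.5
```

arm_command:
  increments:
    - [[0,0,8],[10,45,0],0.82]
    - [[0,0,16],[20,90,0],0.82]
    - [[0,0,24],[30,135,0],0.82]
    - [[0,0,32],[40,180,0],0.82]
    - [[0,0,40],[50,225,0],0.82]

```text
clock: 1.15
position: [367.8, -110.5, 230.4]
ee_rot: [-0.565, 0.426, 0.565, 0.425]
contact_force: [1.0, -0.0, 0.5]
gripper_width: 15.8
```

arm_command:
  increments:
    - [[0,0,2],[10,45,0],0.82]
    - [[0,0,2],[20,90,0],0.82]
    - [[0,0,2],[30,135,0],0.82]
    - [[0,0,2],[40,180,0],0.82]
    - [[0,0,2],[50,225,0],0.82]

```text
clock: 1.65
position: [417.6, 116.4, 230.5]
ee_rot: [-0.572, 0.415, 0.573, 0.415]
contact_force: [0.5, -0.8, 0.8]
gripper_width: 15.5
```

Run:
```python
from h import *
s=readout.read_state(); M=R.from_quat(s["ee_rot"]).as_matrix()
print(s["clock"],s["position"],M.round(3).tolist(),np.degrees(np.arctan2(M[1,2],M[0,2])),s["gripper_width"],s["contact_force"],s["joints"])
```

```text
1.65 [417.56706174 116.43640435 230.48895826] [[-0.001, -0.951, -0.31], [-0.0, -0.31, 0.951], [-1.0, 0.001, 0.0]] 108.0808863734813 15.453161841363366 [ 0.51752724 -0.75903114  0.79335792] [ 6.49150463e-01  5.31662970e-02 -4.31289150e-01 -4.91481484e-04
 -1.08709990e+00 -3.33350663e-01]
```

arm_command:
  increments:
    - [[0,0,0],[4,40,0],0.82]
    - [[0,0,0],[8,80,0],0.82]
    - [[0,0,0],[10,106,-30],0.82]
    - [[0,0,0],[10,106,-70],0.82]
    - [[0,0,0],[10,106,-110],0.82]

```text
clock: 2.15
position: [427.5, 223.6, 119.4]
ee_rot: [-0.572, 0.414, 0.573, 0.415]
contact_force: [0.5, 0.1, -0.3]
gripper_width: 15.3
```

arm_command:
  increments:
    - [[0,0,0],[0,0,-35],0.82]
    - [[0,0,0],[0,0,-70],0.82]
    - [[0,0,0],[0,0,-95],0.82]
    - [[0,0,0],[0,0,-108],0.82]
    - [[0,0,0],[0,0,-111],0.82]

```text
clock: 2.65
position: [426.5, 222.6, 6.5]
ee_rot: [-0.572, 0.416, 0.573, 0.414]
contact_force: [0.0, 0.0, 1.0]
gripper_width: 15.6
```

Run:
```python
from h import *
im,d=imaging.get_image("top"); w,_=imaging.get_image("wrist")
a=cv2.resize(im[150:300,180:380],(800,600),interpolation=cv2.INTER_CUBIC)
cv2.imwrite("pics/t2.png",cv2.resize(np.vstack([cv2.resize(a,(533,400)),cv2.resize(w,(533,333))]),None,fx=.81,fy=.81))
s=readout.read_state(); print(s["position"],s["contact_force"],s["gripper_width"])
```

```text
[427.43360268 223.50777924   8.10570904] [ 0.06986838 -0.58326445  0.19896602] 15.587815078948035
```

View pics/t2.png

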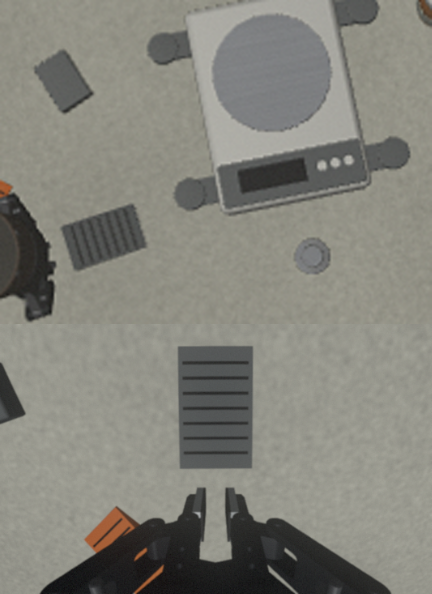

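The wrist image shows the fingers centred and square behind the butt, at about (215,490), with the wedge at (215,405). Next I'll compute waypoints for a gentle arc that brings the centre line onto the foot.

Run:
```python
import numpy as np
C=np.array([448.6,158.0]);F=np.array([491.,59.2]);t0=-72.0
k=2*(np.degrees(np.arctan2(*(F-C)[::-1]))-t0)/np.linalg.norm(F-C); print(k)
ds=.5;c=C.copy();
for i in range(0,221):
    s=i*ds; t=np.radians(t0+k*s);u=np.array([np.cos(t),np.sin(t)])
    if i%20==0: print(s,(c-51*u).round(1),round(k*s,2),"foot along",((F-c)@u).round(1),"lat",(np.cross(u,F-c)).round(1))
    c=c+ds*u
```

```text
0.09722630061827586
0.0 [432.8 206.5] 0.0 foot along 107.1 lat 9.8
10.0 [435.2 196.7] 0.97 foot along 97.2 lat 8.1
20.0 [437.7 187. ] 1.94 foot along 87.3 lat 6.5
30.0 [440.4 177.4] 2.92 foot along 77.4 lat 5.1
40.0 [443.2 167.7] 3.89 foot along 67.5 lat 3.9
50.0 [446.2 158.1] 4.86 foot along 57.6 lat 2.8
60.0 [449.4 148.6] 5.83 foot along 47.6 lat 1.9
70.0 [452.7 139.1] 6.81 foot along 37.6 lat 1.2
80.0 [456.2 129.7] 7.78 foot along 27.7 lat 0.7
90.0 [459.8 120.4] 8.75 foot along 17.7 lat 0.3
100.0 [463.6 111.1] 9.72 foot along 7.7 lat 0.1
110.0 [467.6 101.9] 10.69 foot along -2.3 lat 0.0<stdin>:7: DeprecationWarning: Arrays of 2-dimensional vectors are deprecated. Use arrays of 3-dimensional vectors instead. (deprecated in NumPy 2.0)
```

arm_command:
  increments:
    - [[0,0,0],[2,-6,0],0.82]
    - [[0,0,0],[4,-12,0],0.82]
    - [[0,0,0],[5,-17,0],0.82]
    - [[0,0,0.5],[6.6,-22,0],0.82]
    - [[0,0,1],[7.8,-26.8,0],0.82]

```text
clock: 3.25
position: [435.7, 196.5, 8.6]
ee_rot: [-0.576, 0.409, 0.577, 0.41]
contact_force: [-0.8, 0.6, 0.3]
gripper_width: 15.5
```

arm_command:
  increments:
    - [[0,0,0.7],[1.7,-6.7,0],0.82]
    - [[0,0,1.4],[3.5,-13.4,0],0.82]
    - [[0,0,2.0],[5.3,-20.0,0],0.82]
    - [[0,0,2.5],[6.7,-24.8,0],0.82]
    - [[0,0,2.9],[8,-29,0],0.82]

```text
clock: 3.75
position: [443.9, 167.1, 8.6]
ee_rot: [-0.587, 0.394, 0.587, 0.395]
contact_force: [-0.1, 1.0, 0.2]
gripper_width: 15.4
```

```bash
cat > w.py <<'E'
from h import *
# wedge pose by mask in the top view
def wedge(name=None):
    c=cam("top"); im,d=imaging.get_image("top"); g=cv2.cvtColor(im,cv2.COLOR_BGR2GRAY)
    if name: cv2.imwrite(name,cv2.resize(im[170:300,180:360],None,fx=4,fy=4,interpolation=cv2.INTER_CUBIC))
    w,_=imaging.get_image("wrist"); cw=cam("wrist"); gw=cv2.cvtColor(w,cv2.COLOR_BGR2GRAY)
    if name: cv2.imwrite(name.replace(".png","w.png"),w)
    s=readout.read_state(); M=R.from_quat(s["ee_rot"]).as_matrix()
    print(s["clock"],s["position"].round(1),"yaw",np.degrees(np.arctan2(M[1,2],M[0,2])).round(2),s["contact_force"].round(2))
E
python3 -c "
from w import *
wedge('pics/p3.png')"
```

```text
3.85 [443.6 166.8   8.5] yaw 112.08 [ 0.6  -0.33  0.69]
```

View pics/p3w.png

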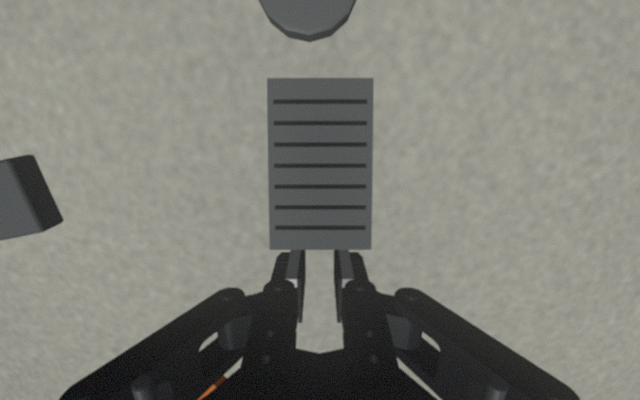

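The wrist view shows the butt flush on both fingertips (row 248), the wedge centred at col 320 and the lug ahead at (308,20). I'll continue along the arc.

arm_command:
  increments:
    - [[0,0,0.6],[1.9,-6,0],0.82]
    - [[0,0,1.2],[3.8,-12,0],0.82]
    - [[0,0,1.8],[5.7,-18,0],0.82]
    - [[0,0,2.4],[7.6,-23.5,0],0.82]
    - [[0,0,2.8],[9.1,-28,0],0.82]

```text
clock: 4.35
position: [452.9, 138.2, 8.4]
ee_rot: [-0.596, 0.38, 0.596, 0.381]
contact_force: [-1.1, 0.4, -0.1]
gripper_width: 15.3
```

arm_command:
  increments:
    - [[0,0,0.3],[1.1,-3,0],0.82]
    - [[0,0,0.6],[2.2,-6,0],0.82]
    - [[0,0,0.9],[3.3,-9,0],0.82]
    - [[0,0,1.2],[4.4,-12,0],0.82]
    - [[0,0,1.5],[5.3,-14,0],0.82]

```text
clock: 4.85
position: [458.2, 124.0, 8.4]
ee_rot: [-0.601, 0.372, 0.601, 0.373]
contact_force: [-0.3, 1.3, 1.4]
gripper_width: 15.6
```

```bash
python3 -c "
from w import *
wedge('pics/p4.png')"
```

```text
4.95 [458.2 123.9   8.4] yaw 116.38 [-0.44 -0.69 -1.  ]
```

View pics/p4w.png

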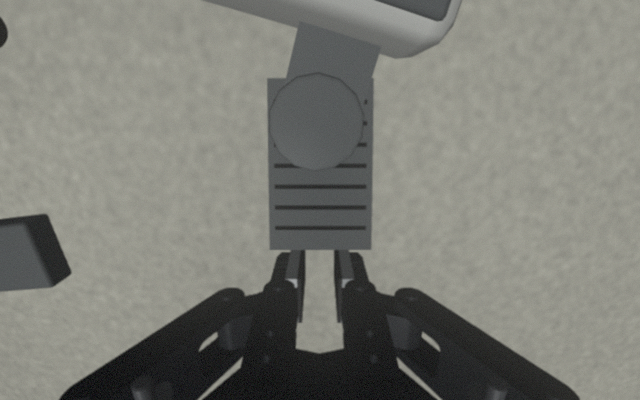

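Lug (317,120) is centred over the wedge. I'll push slowly now and watch the force.

arm_command:
  increments:
    - [[0,0,0],[0.4,-0.9,0],0.82]
    - [[0,0,0],[0.9,-1.8,0],0.82]
    - [[0,0,0],[1.3,-2.7,0],0.82]
    - [[0,0,0],[1.8,-3.6,0],0.82]
    - [[0,0,0],[1.8,-3.6,0],0.82]

```text
clock: 5.45
position: [460.0, 120.2, 8.4]
ee_rot: [-0.601, 0.373, 0.601, 0.373]
contact_force: [0.3, 0.2, -0.4]
gripper_width: 15.7
```

arm_command:
  increments:
    - [[0,0,0],[0.4,-0.9,0],0.82]
    - [[0,0,0],[0.9,-1.8,0],0.82]
    - [[0,0,0],[1.3,-2.7,0],0.82]
    - [[0,0,0],[1.3,-2.7,0],0.82]
    - [[0,0,0],[1.3,-2.7,0],0.82]

```text
clock: 5.95
position: [461.3, 117.4, 8.3]
ee_rot: [-0.601, 0.373, 0.601, 0.373]
contact_force: [0.4, -0.7, -0.0]
gripper_width: 15.3
```

arm_command:
  increments:
    - [[0,0,0],[0.4,-0.9,0],0.82]
    - [[0,0,0],[0.9,-1.8,0],0.82]
    - [[0,0,0],[1.3,-2.7,0],0.82]
    - [[0,0,0],[1.3,-2.7,0],0.82]
    - [[0,0,0],[1.3,-2.7,0],0.82]

```text
clock: 6.45
position: [462.6, 114.8, 8.3]
ee_rot: [-0.601, 0.373, 0.601, 0.373]
contact_force: [-0.3, 2.7, -0.2]
gripper_width: 15.2
```

arm_command:
  increments:
    - [[0,0,0],[0.2,-0.4,0],0.82]
    - [[0,0,0],[0.4,-0.9,0],0.82]
    - [[0,0,0],[0.4,-0.9,0],0.82]
    - [[0,0,0],[0.4,-0.9,0],0.82]
    - [[0,0,0],[0.4,-0.9,0],0.82]

```text
clock: 6.95
position: [463.0, 114.1, 8.3]
ee_rot: [-0.601, 0.373, 0.601, 0.373]
contact_force: [-1.8, 5.1, 0.7]
gripper_width: 15.4
```

The push force is now 5.4 N, so the wedge looks jammed. I'll check the geometry and whether the balance moved before going further.

Run:
```python
from h import *
z=np.load("pics/top0.npz"); c=(z["K"],z["D"],z["R"],z["e"])
F=[readout.read_state()["contact_force"]]
im,d=imaging.get_image("top"); w,dw=imaging.get_image("wrist"); cw=cam("wrist"); s=readout.read_state(); print(s["position"].round(1),s["contact_force"].round(2))
a=cv2.cvtColor(z["im"],6)[140:260,285:365].astype(np.float32); b=cv2.cvtColor(im,6)[140:260,285:365].astype(np.float32)
print("balance px shift",cv2.phaseCorrelate(a,b,cv2.createHanningWindow(a.shape[::-1],5)))
v,u=np.mgrid[155:205,285:325]; px=np.c_[u.ravel(),v.ravel()]
for D in(z["d"],d):
    q=pts(c,px,D); q=q[(q[:,2]>60)&(q[:,2]<90)]; print("pan plane",np.linalg.lstsq(np.c_[q[:,:2]-q[:,:2].mean(0),np.ones(len(q))],q[:,2],rcond=None)[0])
cv2.imwrite("pics/p5w.png",w)
```

```text
[463.  114.1   8.3] [-2.53  4.73  0.26]
balance px shift ((0.08303408584686878, 0.04362051539353473), 1.007878193259239)
pan plane [-4.00146823e-02 -8.09497984e-03  7.69177174e+01]
pan plane [-3.96142245e-02 -4.31531790e-03  7.69700088e+01]
```

View pics/p5w.png

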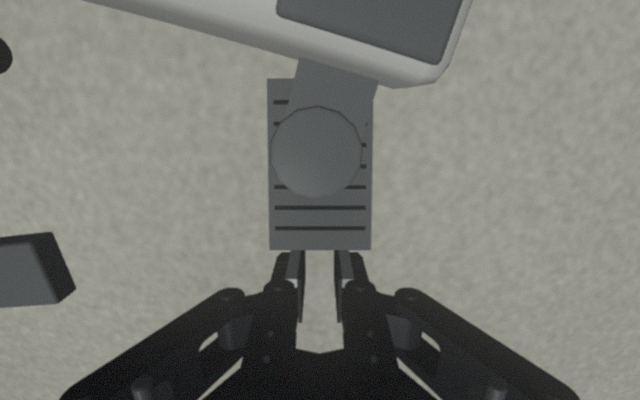

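The lug (316,151) sits over the wedge, the balance is unmoved and the push holds at 5.4 N. One more small nudge, then back off.

arm_command:
  increments:
    - [[0,0,0],[0.3,-0.6,0],0.82]
    - [[0,0,0],[0.3,-0.6,0],0.82]
    - [[0,0,0],[0.3,-0.6,0],0.82]
    - [[0,0,0],[0.3,-0.6,0],0.82]
    - [[0,0,0],[0.3,-0.6,0],0.82]

```text
clock: 7.55
position: [463.2, 113.8, 8.3]
ee_rot: [-0.601, 0.373, 0.601, 0.373]
contact_force: [-2.8, 6.0, -0.2]
gripper_width: 15.5
```

arm_command:
  increments:
    - [[0,0,0],[-0.9,1.8,0],0.82]
    - [[0,0,0],[-2.7,5.4,0],0.82]
    - [[0,0,0],[-6,12,0],0.82]
    - [[0,0,0],[-10,20,0],0.82]
    - [[0,0,0],[-14,28,0],0.82]

```text
clock: 8.05
position: [448.8, 142.3, 8.3]
ee_rot: [-0.601, 0.373, 0.601, 0.373]
contact_force: [0.1, 0.4, 0.4]
gripper_width: 15.1
```

arm_command:
  increments:
    - [[0,0,0],[0,0,20],1]
    - [[0,0,0],[0,0,45],1]
    - [[0,0,0],[0,0,70],1]
    - [[0,0,0],[0,0,85],1]
    - [[0,0,0],[0,0,90],1]

```text
clock: 8.55
position: [449.4, 143.4, 100.0]
ee_rot: [0.601, -0.371, -0.601, -0.374]
contact_force: [-0.9, 0.3, -0.7]
gripper_width: 0.1
```

Run:
```python
from h import *
w,dw=imaging.get_image("wrist"); cw=cam("wrist"); s=readout.read_state(); print(s["clock"],s["position"].round(1),s["contact_force"].round(2),s["gripper_width"])
cv2.imwrite("pics/p6w.png",w)
g=cv2.cvtColor(w,6)
print("lug expected px",proj(cw,[[491,59.2,46]]))
c=cam("top");im,d=imaging.get_image("top")
gg=cv2.resize(cv2.cvtColor(im,6)[220:260,250:290],None,fx=8,fy=8,interpolation=cv2.INTER_CUBIC)
h=cv2.HoughCircles(gg,cv2.HOUGH_GRADIENT,1.5,400,param1=60,param2=15,minRadius=48,maxRadius=70); print(h)
if h is not None: print("lug",onplane(c,[h[0,0,:2]/8+[249.5625,219.5625]],46))
```

```text
8.6 [449.3 143.2  99.8] [0.27 0.25 0.07] 0.197891460421504
lug expected px [[319.89266833  78.86901568]]
[[[299.25 104.25  60.6 ]]]
lug [[507.08051762  16.20526135  46.        ]]
```

View pics/p6w.png

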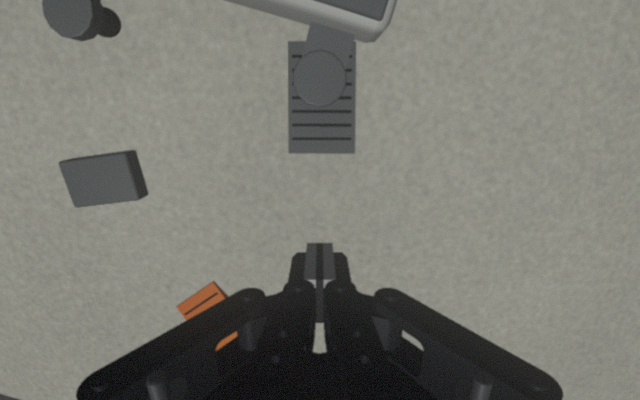

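The lug is at (320,78), exactly where the calibrated position predicts, and the wedge stayed put (butt at row 153). Now the press.

arm_command:
  increments:
    - [[0,0,0],[11,-22,0],1]
    - [[0,0,0],[23,-46,0],1]
    - [[0,0,0],[34,-68,0],1]
    - [[0,0,0],[41.5,-83,0],1]
    - [[0,0,0],[41.5,-83,-10],1]

```text
clock: 9.15
position: [491.0, 58.8, 88.0]
ee_rot: [-0.6, 0.373, 0.601, 0.374]
contact_force: [-0.3, -0.1, -0.7]
gripper_width: 0.0
```

arm_command:
  increments:
    - [[0,0,0],[0,0,-12],1]
    - [[0,0,0],[0,0,-24],1]
    - [[0,0,0],[0,0,-32],1]
    - [[0,0,0],[0,0,-38],1]
    - [[0,0,0],[0,0,-39],1]

```text
clock: 9.65
position: [490.3, 58.9, 47.9]
ee_rot: [-0.6, 0.373, 0.601, 0.373]
contact_force: [-0.0, -0.2, -0.2]
gripper_width: 0.5
```

arm_command:
  increments:
    - [[0,0,0],[0,0,-0.5],1]
    - [[0,0,0],[0,0,-1],1]
    - [[0,0,0],[0,0,-1.5],1]
    - [[0,0,0],[0,0,-2],1]
    - [[0,0,0],[0,0,-2],1]

```text
clock: 10.15
position: [490.4, 58.9, 46.1]
ee_rot: [-0.6, 0.373, 0.601, 0.373]
contact_force: [-0.1, 1.4, 0.4]
gripper_width: -0.1
```

arm_command:
  increments:
    - [[0,0,0],[0,0,-0.3],1]
    - [[0,0,0],[0,0,-0.6],1]
    - [[0,0,0],[0,0,-1],1]
    - [[0,0,0],[0,0,-1],1]
    - [[0,0,0],[0,0,-1],1]

```text
clock: 10.65
position: [490.5, 58.9, 45.5]
ee_rot: [-0.6, 0.373, 0.601, 0.373]
contact_force: [-1.7, -0.3, 5.3]
gripper_width: 0.1
```

arm_command:
  increments:
    - [[0,0,0],[0,0,-0.7],1]
    - [[0,0,0],[0,0,-1],1]
    - [[0,0,0],[0,0,-1],1]
    - [[0,0,0],[0,0,-1],1]
    - [[0,0,0],[0,0,-1],1]

```text
clock: 11.15
position: [490.5, 58.9, 45.4]
ee_rot: [-0.6, 0.373, 0.601, 0.373]
contact_force: [-3.1, -0.7, 9.6]
gripper_width: 0.1
```

arm_command:
  increments:
    - [[0,0,0],[0,0,-0.9],1]
    - [[0,0,0],[0,0,-0.9],1]
    - [[0,0,0],[0,0,-0.9],1]
    - [[0,0,0],[0,0,-0.9],1]
    - [[0,0,0],[0,0,-0.9],1]

```text
clock: 11.65
position: [490.5, 58.9, 45.4]
ee_rot: [-0.601, 0.373, 0.601, 0.373]
contact_force: [-3.0, 0.6, 8.8]
gripper_width: -0.0
```

arm_command:
  increments:
    - [[0,0,0],[0,0,-0.9],1]
    - [[0,0,0],[0,0,-0.9],1]
    - [[0,0,0],[0,0,-0.9],1]
    - [[0,0,0],[0,0,-0.9],1]
    - [[0,0,0],[0,0,-0.9],1]

```text
clock: 12.15
position: [490.5, 58.9, 45.4]
ee_rot: [-0.601, 0.373, 0.601, 0.373]
contact_force: [-2.8, -0.7, 8.8]
gripper_width: 0.2
```

arm_command:
  increments:
    - [[0,0,0],[0,0,1],1]
    - [[0,0,0],[0,0,4],1]
    - [[0,0,0],[0,0,15],1]
    - [[0,0,0],[0,0,40],1]
    - [[0,0,0],[0,0,70],1]

```text
clock: 12.65
position: [489.8, 58.6, 115.8]
ee_rot: [-0.6, 0.373, 0.601, 0.372]
contact_force: [1.0, 0.8, 0.1]
gripper_width: -0.1
```

arm_command:
  increments:
    - [[0,0,0],[-15,25,20],1]
    - [[0,0,0],[-30,60,40],1]
    - [[0,0,0],[-45,90,50],1]
    - [[0,0,0],[-45,90,50],1]
    - [[0,0,0],[-45,90,50],1]

```text
clock: 13.15
position: [444.6, 149.2, 166.5]
ee_rot: [-0.601, 0.372, 0.602, 0.372]
contact_force: [0.9, 0.3, 0.5]
gripper_width: -0.1
```

Run:
```python
from h import *
z=np.load("pics/top0.npz"); c=(z["K"],z["D"],z["R"],z["e"])
im,d=imaging.get_image("top"); w,dw=imaging.get_image("wrist"); cw=cam("wrist"); s=readout.read_state(); print(s["clock"],s["position"].round(1),s["contact_force"].round(2))
a=cv2.cvtColor(z["im"],6)[140:260,285:365].astype(np.float32); b=cv2.cvtColor(im,6)[140:260,285:365].astype(np.float32)
print("balance px shift",cv2.phaseCorrelate(a,b,cv2.createHanningWindow(a.shape[::-1],5)))
u=np.array([np.cos(np.radians(-63.6)),np.sin(np.radians(-63.6))]); print("expected wedge centre & butt px",proj(cw,[[491,59.2,46],[*(np.array([463.2,113.8])+11*u),20]]))
cv2.imwrite("pics/p7w.png",w)
v,uu=np.mgrid[155:205,285:325]; q=pts(c,np.c_[uu.ravel(),v.ravel()],d); q=q[(q[:,2]>60)&(q[:,2]<90)]; print("pan plane",np.linalg.lstsq(np.c_[q[:,:2]-q[:,:2].mean(0),np.ones(len(q))],q[:,2],rcond=None)[0])
```

```text
13.25 [444.7 148.  165.6] [ 0.13  0.18 -0.51]
balance px shift ((0.04217654033548257, -0.003108398166162374), 1.0059343745311102)
expected wedge centre & butt px [[316.36281584  76.90348965]
 [317.38599609 135.53305156]]
pan plane [-3.93871910e-02 -7.75931902e-03  7.70308572e+01]
```

View pics/p7w.png

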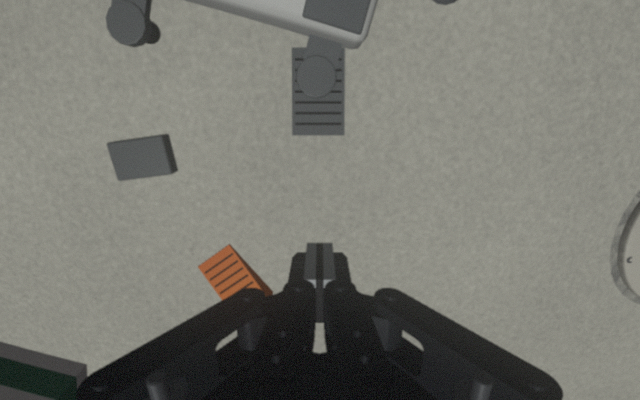

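The wedge's butt (row 135) and the lug (316,77) are where expected. The balance hasn't shifted, and the press height held at 45.4 mm at about 9 N. I'm handing in.

```bash
python3 -c "
from h import *
arm.job_done()"
```

```text
the job is handed in; nothing more can be done
```

I pushed the grey wedge along a gentle arc, thin edge first, under the hanging foot until the push rose to about 6.6 N. I then backed off, pressed the lug with shut fingertips, released it and handed the job in at about 13 s.

**Press:** it read about 9 to 9.6 N for over a second. That is slightly under the nominal 10 N but well above the 5 N needed. The fingertip height stayed at 45.4 mm, so the balance did not rock.

**Last checks:**
- **Wedge:** it stayed under the foot after release, within about 2 mm of centred; the butt and lug appeared in the wrist image where the calibration predicts.
- **Balance:** it shifted less than 0.1 pixel (about 0.2 mm) in the top view.
- **Tilt:** the slope fitted to the pan from the depth image is about 0.04, but it was the same before I started. I took that as a depth-camera bias; the change from start to finish is under 0.001 rad.
- **Bystanders:** I kept clear of them and had no unexpected contact forces, but I did not re-measure each one.

One check failed: an automatic circle search for the lug in the top view locked onto the wrong feature. I ignored it because the wrist view matched the predicted lug position within 1 pixel.

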